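# Clamp a jar in the ratchet jar vise and hold it

### The job

Turn the selector knob of the jar vise to the mark with two studs, then pump the vise's trigger (squeeze it towards the handle, let it spring back, and again) until the sprung pad of the sliding jaw presses the jar against the fixed jaw and is itself pushed in about halfway; never push the pad in nearly all the way, that would crack the glass. Finish while still squeezing the trigger, and keep holding it so, so that I can screw the lid tight; do not touch the jar or push the jaw by hand, and leave everything else on the shelf where it is.

Things in the scene. Friction and masses are not known exactly. Their poses are not given: they have to be found in the camera images.
- vise: Grey jar vise fixed on the shelf. Origin on the shelf surface under the middle of the squeezed grip; x runs along the vise to the jar and fixed jaw, z up. In mm in this frame: base plate 12 thick, x -70 to 300, y -45 to 45; ratchet housing x -42 to 48, y -22 to 22, top z 74, under handle and trigger; selector box x -23 to 47, y -150 to -80, top z 52. Jaws no higher than z 87.
- grip_mid (a point): Vise point x 0, y 0, z 135 mm: middle between the outer faces of handle and squeezed trigger, about 30 mm below their tops; squeeze along the vise's x. The handle is a fixed upright black bar, 12 mm thick (vise x -15 to -3), 24 mm wide, top z 166. With a gripper centred here, open beyond 62 mm to let the trigger go fully.
- trigger: Steel trigger, an upright bar 12 mm thick and 20 mm wide on the handle's +x side, hinged about the vise's y; origin = pivot at vise x 20, z 65 mm; top at z about 164. With the knob on two studs each full stroke (fully let go, squeezed to the stop) feeds the jaw 6 mm, the first 1 to 9 mm; on one or three studs it feeds nothing. A spring returns it.
- trigger_grip (a point): Outer face of the trigger 70 mm above its pivot: at vise x 31 mm let go, 15 mm squeezed to the stop (handle and trigger then measure 30 mm over their outer faces, 46 mm let go). The return spring gives 2.5 to 5 N here; pumping takes up to about 20 N.
- selector (a joint): Angle of the selector knob (rad), growing clockwise from above. Detents: 0 = one stud, 0.8 = two studs (the feed position), 1.6 = three studs; it stops at 0 and 1.6. It snaps into the nearest detent (up to about 0.1 N m).
- selector_grip (a point): On the knob's axis at grip height, 85 mm above the shelf. The grip bar is 44 mm long, 12 mm thick, from z 59 (top of the round foot, 44 mm across) to 96 mm, along this point's x axis, which ends in a small white pointer at +x and turns with the knob; at joint value 0 it is parallel to the vise's x axis.
- jaw: Sliding jaw, 84 mm wide, with a toothed bar running back into the housing. Origin at shelf level under the jaw block's middle; it slides along the vise's x from x 92 mm on; the free pad's front face is 39 mm ahead of the origin. Friction holds the jaw where it is when the trigger is let go.
- anvil: Fixed jaw at the vise's far end, with a shallow V of rubber faces towards the jar; the origin is at vise x 255 mm, z 12 mm, in the bottom of the V.
- jar: The closed glass jar standing on the vise's base plate between the jaws, 80 mm diameter, 120 mm high with its steel lid; origin at the centre of its underside.
- spare_jar: Bystander: a like jar standing on the shelf beside the vise; origin at the centre of its underside.
- funnel: Bystander: steel funnel standing mouth down, 96 mm wide, 90 mm high; origin at the centre of its underside.
- scoop: Bystander: yellow plastic scoop lying near the vise, 165 mm long, 28 mm high; origin under the middle of its bowl.
- saucer: Bystander: white saucer, 120 mm wide, 18 mm high; origin at the centre of its underside.
- salt_tin: Bystander: tin, 70 mm wide, 100 mm high; origin at the centre of its underside.
- spoon: Bystander: wooden spoon lying on the shelf; origin under its middle.
- lamp_switch (a joint): Toggle of the shelf lamp (rad), 0 as found; leave it alone.
- pad: The jaw's sprung black pad, a plate 70 mm wide and 10 mm thick, from z 20 to 76 mm, facing the jar; origin at its centre. It rides on two rods in front of the jaw block; an 18 mm gap behind it closes as it is pushed in.
- pad_press (a joint): How far the sprung pad is pushed into the jaw (m): 0 free, 0.018 all the way; it needs 1 N per mm. Up to about 5 mm come from sliding the jar on the plate before it meets the fixed jaw. Once the jar is held, each further full stroke pushes the pad in about 5 to 6 mm more.

How it is judged:
On the way, in this order (a step that is already met when the one before it is completed fails the run):
1. the selector is on two studs before the jaw has reached the jar (value of joint selector between 0.6 and 1 rad and value of joint pad_press below 0.001 m), for 0.2 s.
2. the pumped jaw presses the jar (value of joint pad_press above 0.0015 m and contact force between jar and pad above 1 N), for 0.1 s.
At the end, for the whole second after the job is handed in: Selector within 0.2 rad of two studs; pad pushed in 5 to 13 mm, pressing the upright (0.1 rad), resting jar with over 3 N; jar presses the fixed jaw with over 2 N; fingers still squeeze the trigger (over 2 N, at least 3 mm from its let-go place) (value of joint selector between 0.6 and 1 rad and value of joint pad_press between 0.005 and 0.013 m and contact force between jar and pad above 3 N and contact force between jar and anvil above 2 N and contact force between the fingers and trigger above 2 N and x of trigger_grip in the frame of vise below 0.028 m and angle between jar's own z axis and vertical below 0.1 rad and linear speed of jar below 0.02 m/s); the arm keeps its last pose, push and grip.
It fails at once if the pad is pushed in nearly all the way (over 15 mm): the glass cracks (value of joint pad_press above 0.015 m).
It fails at once if the robot pushes the sliding jaw by hand (over 2 N) (contact force between any of the fingers, the arm and jaw above 2 N or contact force between any of the fingers, the arm and pad above 2 N).
It fails at once if the robot touches the clamped jar (over 2 N) (contact force between any of the fingers, the arm and jar above 2 N).
It fails at once if a bystander is moved by more than 30 mm (distance of any of spare_jar, funnel, scoop, saucer, salt_tin, spoon from where it was at the start of the episode above 0.03 m).
It fails at once if the lamp switch is flipped (value of joint lamp_switch above 0.3 rad).
It also fails if it takes over 58 s, if anything falls off the work surface, if the arm or the gripper's body presses on something with over 40 N, if the wrist force passes 120 N, or if a joint passes its speed limit or range.

### The arm

A 6-joint arm with a two-finger parallel gripper is mounted at the origin on the work surface. World frame = base frame: x ahead of the robot, y to its left, z up, the work surface at z = 0. Lengths are in m, angles in rad, forces in N, time in s.
With the tool pointing down it reaches from about 0.3 to 0.85 m from the base axis. Payload 5.4 kg.
Tool frame: the origin (TCP) lies on the centre line of the jaws, within the pads' length; the fingertips stand 22 mm ahead of it and the grasp point (between the pads) lies 3 mm ahead of it (tips_ahead is the distance from the TCP to the fingertips, in m); z points along the fingers, y is the direction in which the jaws open and shut (so a half turn about z gives the same grasp; the last joint's range is limited). The gripper opens to 85 mm and grips with 20 to 120 N. Pads are 22 mm wide; open, the fingers measure 114 mm over their backs; the gripper's body (76 mm by 85 mm) begins 54 mm behind the grasp point. The pads swing forward as they close: fully open they stand 13 mm farther back than shut.
Start: joints at [1.053, 0.158, 1.597, -0, 1.386, -0.21], TCP at [0.174, 0.548, 0.227] pointing down, gripper open.
Joint ranges: [-2.91, 2.91], [-0.94, 2.29], [0.18, 2.7], [-1.29, 4.43], [0.17, 2.64], [-3, 3]. Speed limits (rad/s): [2.57, 2.57, 3.14, 3.14, 3.14, 3.14].

### API

Orientations are given as a unit quaternion [w, x, y, z].
In Python, from station import * gives the robot as it stands.
- The arm moves only by the shell command python3 -m pendant 'ROWS'. ROWS is JSON, a list of rows, each an object with "xyz": the shift along the tool's x, y, z in cm, a list of three; "rotation": the turn, a rotation vector about the tool's x, y, z in degrees, a list of three; "gripper": the finger opening in cm, from 0 to 8.54. In form: [{"xyz": [x, y, z], "rotation": [wx, wy, wz], "gripper": gripper}, ...]. A call has exactly 10 rows; each row shifts and turns the commanded pose from where the row before left it, along the tool's axes as they then stand; what a row does not reach is not made up. A row lasts 1/8 s, in which the tool goes at most 62.5 mm and 10.7 degrees, less where a joint would pass 70% of its speed; a pose out of reach is approached as far as the arm can. A call with a gripper value outside its range is refused whole. The fingers move at their own pace and stop on an object; the grip force is fixed at half the most. Time passes only in rows, so rows that do not move let the fingers close, or fill a call up. It gives the time, the measured TCP pose, the force and the opening at its end, in the units of the state.
- sense(): the state, without advancing time (a new reading comes with each control period).
- capture(name): name is "scene" or "top"; returns the picture (420x560x3 uint8, blue, green, red); there is no depth.
- calibration(name): a dict with "fx", "fy", "cx", "cy" (pixels), "origin" and "attitude" of the camera in the world. Camera axes: x right, y up, looking along -z (the intrinsics and any distortion apply to the point x, -y, -z); pixel columns grow to the right and rows downward; lengths in m; the calibration is good to about 2 mm. A picture is of the moment at which its call begins. calibration takes no time and is no camera call.
- hand_in(): hands the job in, once; it reports no verdict.
The state is a dict: "time_s": time; "qpos": joint angles; "qvel": joint speeds; "joint_torque": joint torques, N m; "tool_pos": TCP position; "orientation": TCP orientation; "wrist_force": force on the tool from outside, world axes, zero at the start; "torque": the same for the moment, N m; "gripper_width": opening from 0.0 (shut) to 1.0 (fully open).
Only numpy, scipy, OpenCV 4.12 (cv2) and the standard library are available. Lean on these libraries where they do the work, as an engineer would, in place of code of your own. Each camera call takes 0.05 s, during which the arm holds its last target.

## Working session

There is one attempt and no reset: what is moved stays moved. The work goes in short steps, Python scripts to look and compute and a shell command to move; the robot and the scene stay as the last step left them, time stands still between calls to the robot, and variables do not carry over. Pictures are saved under pics/ and viewed, and the job is handed in when it is done.

```bash
mkdir -p pics; python3 - <<'E'
from station import *
import cv2
for n in("scene","top"):
    im=capture(n); cv2.imwrite(f"pics/{n}0.png",im); print(n,calibration(n))
print(sense())
E
```

```text
scene {'fx': 485.7436636449194, 'fy': 485.7436636449194, 'cx': 288.9172514677385, 'cy': 209.6609232702235, 'origin': array([1.10033258, 0.57844159, 0.95293331]), 'attitude': array([0.33849448, 0.14790258, 0.35685513, 0.85802141])}
top {'fx': 411.6479653464484, 'fy': 411.6479653464484, 'cx': 283.8239070352703, 'cy': 212.7963161928309, 'origin': array([ 0.42017734, -0.05346498,  1.11576479]), 'attitude': array([ 0.71165767,  0.04876106, -0.02784451, -0.70027881])}
{'time_s': 0.1, 'qpos': array([ 1.05287778e+00,  1.59004721e-01,  1.59813139e+00,  1.15092069e-05,
        1.38618077e+00, -2.10099999e-01]), 'qvel': array([ 4.53274429e-04,  9.93751879e-04, -4.14393220e-03, -8.85731210e-05,
       -5.16906400e-04,  1.07336769e-03]), 'joint_torque': array([-4.47533766e-04, -3.96987820e+01, -3.32339430e+01, -1.72266173e-04,
        4.22310230e-03,  2.15221206e-05]), 'tool_pos': array([0.17395103, 0.54747736, 0.22649229]), 'orientation': array([-3.12217494e-04,  1.53303351e-01,  9.88178799e-01, -8.03609927e-04]), 'wrist_force': array([-0.27890928, -0.2613805 ,  0.34243062]), 'torque': array([0.04065509, 0.00313581, 0.00339257]), 'gripper_width': 1.000838039288605}
```

View pics/scene0.png

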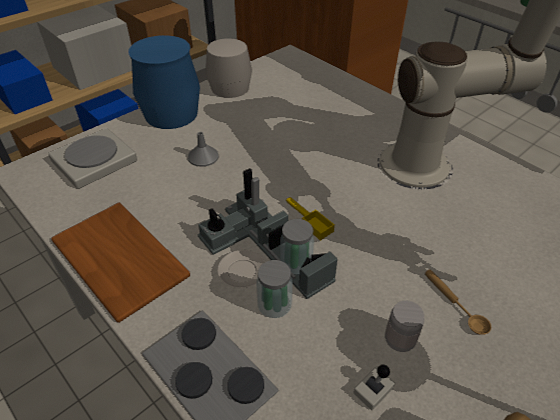

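View pics/top0.png

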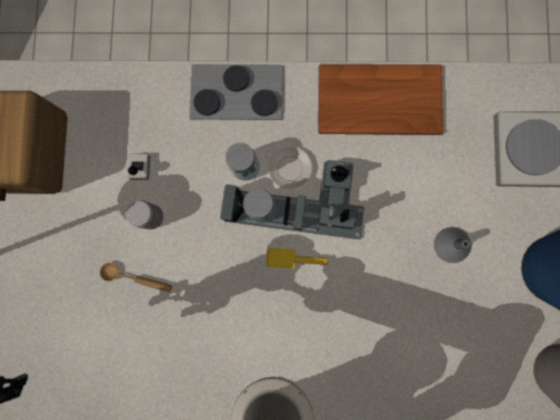

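```bash
python3 - <<'E'
import cv2
a=cv2.imread("pics/top0.png")[140:260,205:385]; cv2.imwrite("pics/t1.png",cv2.resize(a,None,fx=4.4,fy=4.4,interpolation=cv2.INTER_CUBIC))
a=cv2.imread("pics/scene0.png")[160:320,190:350]; a=cv2.convertScaleAbs(a,alpha=1.5,beta=10);cv2.imwrite("pics/s1.png",cv2.resize(a,None,fx=3.7,fy=3.7,interpolation=cv2.INTER_CUBIC))
E
```

```text
(no output)
```

View pics/t1.png

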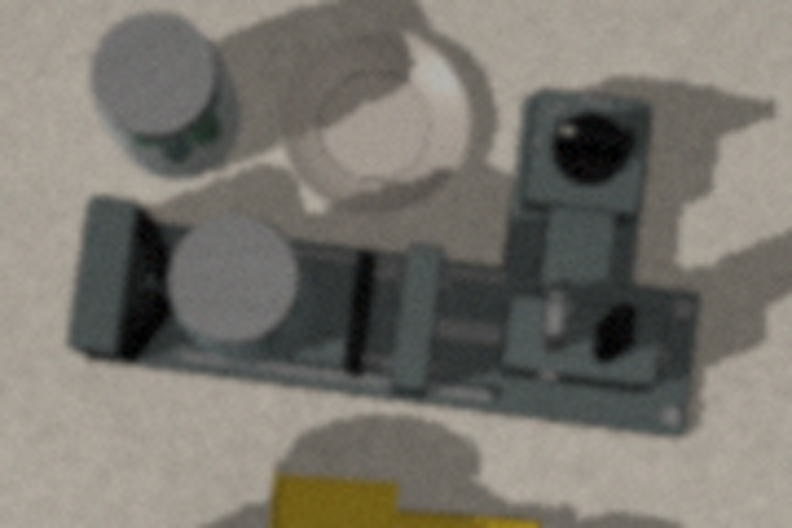

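View pics/s1.png

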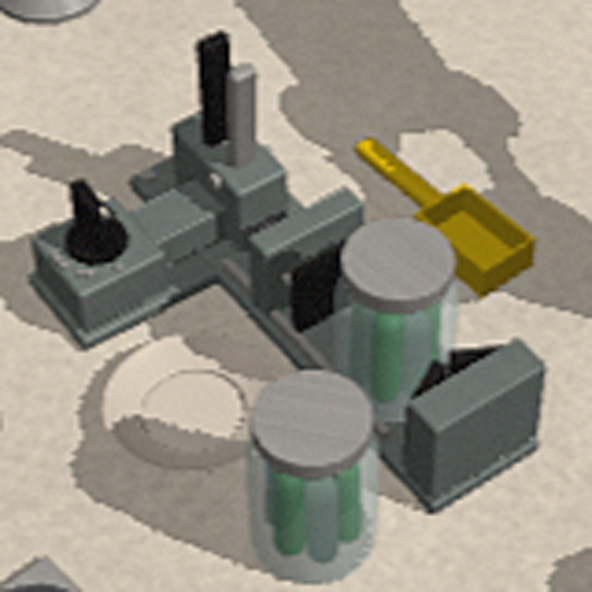

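```bash
cat > h.py <<'E'
from station import *
import numpy as np, cv2
from scipy.spatial.transform import Rotation as R
def proj(cam,P):
    c=calibration(cam); P=np.atleast_2d(P)
    q=c['attitude']; A=R.from_quat([q[1],q[2],q[3],q[0]])
    p=A.inv().apply(P-c['origin']); 
    return np.c_[c['cx']+c['fx']*p[:,0]/-p[:,2], c['cy']-c['fy']*p[:,1]/-p[:,2]]
def v2w(v,P):
    P=np.atleast_2d(P)/1000.; return R.from_euler('z',v[2]).apply(P)+[v[0],v[1],0]
E
cat > fit.py <<'E'
from h import *
from scipy.optimize import least_squares
T=[((-70,-45,12),(697,292)),((-70,45,12),(685,432)),((-23,-150,52),(648,100)),((47,-150,52),(530,90)),((-23,-80,52),(638,213)),((47,-80,52),(524,203)),((-42,22,74),(655,384)),((48,22,74),(502,366))]
S=[((-23,-150,52),(35,240)),((47,-150,52),(95,300)),((47,-80,52),(160,265)),((-9,0,166),(213,38))]
def res(v,raw=False):
    r=[proj('top',v2w(v,[a for a,_ in T]))-(np.array([b for _,b in T])/4.4+[205,140]),
       proj('scene',v2w(v,[a for a,_ in S]))-(np.array([b for _,b in S])/3.7+[190,160])]
    r=np.vstack(r); return r if raw else r.ravel()
s=least_squares(res,[0.5,-0.2,1.5],loss='soft_l1'); print(s.x,np.degrees(s.x[2])); print(res(s.x,True).round(1))
E
python3 fit.py
```

```text
[ 0.5242573  -0.16043724  1.47817598] 84.69324486106721
[[ 0.3 -0.7]
 [ 0.   0.7]
 [-0.4 -0.4]
 [-0.2 -0.8]
 [-0.6  0.1]
 [-1.5 -0.4]
 [ 0.4  0.3]
 [-0.3  0.5]
 [-1.1 -0.4]
 [-2.9 -0.4]
 [ 3.2 -3.5]
 [ 0.2 -0.2]]
```

```bash
cat > ov.py <<'E'
from h import *
import sys
V=[0.5242573,-0.16043724,1.47817598]
def box(x0,x1,y0,y1,z): return [(x0,y0,z),(x1,y0,z),(x1,y1,z),(x0,y1,z)]
def bar(a,off=(12,-115),z=96):
    c,s=np.cos(-a),np.sin(-a)
    return [(off[0]+c*x-s*y,off[1]+s*x+c*y,z) for x,y in [(-22,-6),(22,-6),(22,6),(-22,6)]]
def draw(cam,polys,crop,k,out,al=1.0):
    im=capture(cam); x0,y0,x1,y1=crop
    a=cv2.resize(cv2.convertScaleAbs(im[y0:y1,x0:x1],alpha=al),None,fx=k,fy=k,interpolation=cv2.INTER_CUBIC)
    for P,col in polys:
        p=((proj(cam,v2w(V,P))-[x0,y0])*k).round().astype(int); cv2.polylines(a,[p],True,col,1)
    cv2.imwrite(out,a)
if __name__=="__main__":
    P=[(box(-70,300,-45,45,12),(0,255,255)),(box(-42,48,-22,22,74),(0,255,0)),(box(-23,47,-150,-80,52),(0,255,0)),(box(-15,-3,-12,12,166),(255,0,255)),
      (bar(0),(0,0,255)),(bar(.8),(0,255,0)),(bar(1.6),(255,100,0))]
    draw('top',P,(300,140,385,250),6,'pics/t2.png',2.0); draw('scene',P,(190,160,290,270),6,'pics/s2.png',2)
    print(v2w(V,[(12,-115,85),(0,0,135),(0,-300,0)]))
E
python3 ov.py
```

```text
[[ 0.63987424 -0.15912479  0.085     ]
 [ 0.5242573  -0.16043724  0.135     ]
 [ 0.82297144 -0.18818363  0.        ]]
```

View pics/t2.png

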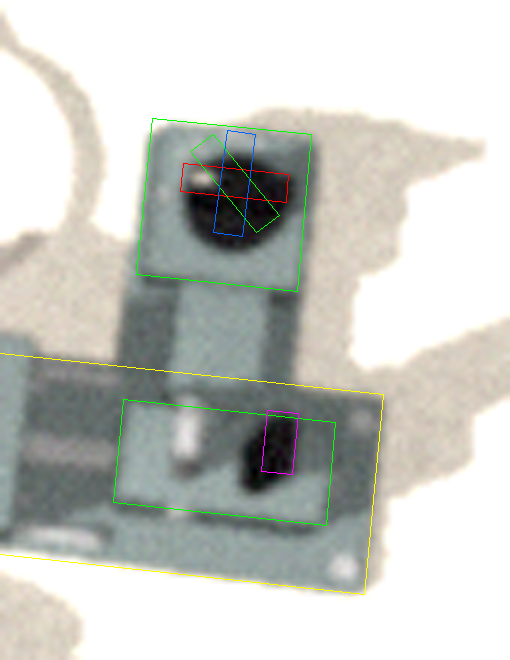

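View pics/s2.png

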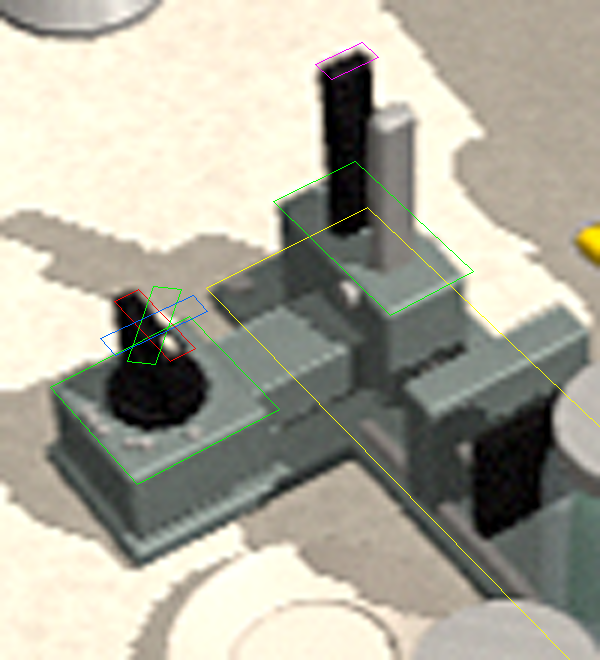

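```bash
cat >> h.py <<'E'
def toolR(s):
    q=s['orientation']; return R.from_quat([q[1],q[2],q[3],q[0]])
def delta(target,ang=None):
    s=sense(); r=toolR(s); d=r.inv().apply(np.array(target)-s['tool_pos'])*100
    print('tcp',s['tool_pos'].round(4),'shift cm',d.round(2),'F',s['wrist_force'].round(1),'w',round(s['gripper_width'],3),'t',s['time_s'])
    y=r.as_matrix()[:,1]; a=np.degrees(np.arctan2(y[1],y[0])); print('jaw ang',a.round(2), 'z',r.as_matrix()[:,2].round(4))
    if ang is not None:
        # desired: z down, jaw y at ang
        an=np.radians(ang); Y=np.array([np.cos(an),np.sin(an),0]); Z=np.array([0,0,-1.]); X=np.cross(Y,Z)
        print('rotvec deg',np.degrees((r.inv()*R.from_matrix(np.c_[X,Y,Z])).as_rotvec()).round(2))
E
python3 -c "
from h import *
delta([.640,-.159,.19],-5.3)"
```

```text
tcp [0.1741 0.5476 0.2268] shift cm [-65.82 -53.22   3.72] F [ 0.7 -0.6 -0.4] w 1.004 t 0.2
jaw ang 72.36 z [-6.e-04 -1.e-03 -1.e+00]
rotvec deg [-6.000e-02  3.000e-02  7.766e+01]
```

```bash
python3 -m pendant '[{"xyz":[-3.66,-2.96,0],"rotation":[0,0,0],"gripper":8.5},{"xyz":[-3.66,-2.96,0],"rotation":[0,0,0],"gripper":8.5},{"xyz":[-3.66,-2.96,0],"rotation":[0,0,0],"gripper":8.5},{"xyz":[-3.66,-2.96,0],"rotation":[0,0,0],"gripper":8.5},{"xyz":[-3.66,-2.96,0],"rotation":[0,0,0],"gripper":8.5},{"xyz":[-3.66,-2.96,0],"rotation":[0,0,0],"gripper":8.5},{"xyz":[-3.66,-2.96,0],"rotation":[0,0,0],"gripper":8.5},{"xyz":[-3.66,-2.96,0],"rotation":[0,0,0],"gripper":8.5},{"xyz":[-3.66,-2.96,0],"rotation":[0,0,0],"gripper":8.5},{"xyz":[-3.66,-2.96,0],"rotation":[0,0,0],"gripper":8.5}]'
python3 -m pendant '[{"xyz":[-3.66,-2.96,0],"rotation":[0,0,0],"gripper":8.5},{"xyz":[-3.66,-2.96,0],"rotation":[0,0,0],"gripper":8.5},{"xyz":[-3.66,-2.96,0],"rotation":[0,0,0],"gripper":8.5},{"xyz":[-3.66,-2.96,0],"rotation":[0,0,0],"gripper":8.5},{"xyz":[-3.66,-2.96,0],"rotation":[0,0,0],"gripper":8.5},{"xyz":[-3.66,-2.96,0],"rotation":[0,0,0],"gripper":8.5},{"xyz":[-3.66,-2.96,0],"rotation":[0,0,0],"gripper":8.5},{"xyz":[-3.66,-2.96,0],"rotation":[0,0,0],"gripper":8.5},{"xyz":[0,0,0],"rotation":[0,0,9.7],"gripper":8.5},{"xyz":[0,0,0],"rotation":[0,0,9.7],"gripper":8.5}]'
python3 -m pendant '[{"xyz":[0,0,0],"rotation":[0,0,9.7],"gripper":8.5},{"xyz":[0,0,0],"rotation":[0,0,9.7],"gripper":8.5},{"xyz":[0,0,0],"rotation":[0,0,9.7],"gripper":8.5},{"xyz":[0,0,0],"rotation":[0,0,9.7],"gripper":8.5},{"xyz":[0,0,0],"rotation":[0,0,9.7],"gripper":8.5},{"xyz":[0,0,0],"rotation":[0,0,9.7],"gripper":8.5},{"xyz":[0,0,0],"rotation":[0,0,0],"gripper":5},{"xyz":[0,0,0],"rotation":[0,0,0],"gripper":5},{"xyz":[0,0,0],"rotation":[0,0,0],"gripper":5},{"xyz":[0,0,0],"rotation":[0,0,0],"gripper":5}]'
python3 -c "
from h import *
delta([.640,-.159,.085],-5.3)
cv2.imwrite('pics/s3.png',capture('scene'));cv2.imwrite('pics/t3.png',capture('top'))"
```

```text
time_s: 1.45
tool_pos: [0.4339, 0.1536, 0.2274]
orientation: [0.0, 0.153, 0.988, 0.0]
wrist_force: [0.8, 0.8, -0.3]
gripper_width: 0.996
time_s: 2.7
tool_pos: [0.6406, -0.16, 0.2266]
orientation: [-0.001, 0.321, 0.947, 0.0]
wrist_force: [-0.1, 0.0, 0.3]
gripper_width: 0.995
time_s: 3.95
tool_pos: [0.6406, -0.1594, 0.2274]
orientation: [-0.0, 0.738, 0.674, -0.0]
wrist_force: [0.3, -0.3, -0.3]
gripper_width: 0.587
tcp [ 0.6406 -0.1594  0.2274] shift cm [ 0.03 -0.07 14.24] F [ 0.3 -0.3 -0.3] w 0.587 t 3.95
jaw ang -5.19 z [-0.  0. -1.]
rotvec deg [-0.   -0.    0.11]
```

```bash
python3 - <<'E'
import cv2
a=cv2.imread("pics/s3.png")[60:300,140:360]; b=cv2.imread("pics/t3.png")[100:260,280:420]
cv2.imwrite("pics/c3.png",cv2.hconcat([cv2.resize(a,(440,480)),cv2.resize(b,(360,411)).copy() if 0 else cv2.copyMakeBorder(cv2.resize(b,(350,400)),0,80,0,0,0)]))
E
```

```text
(no output)
```

View pics/c3.png

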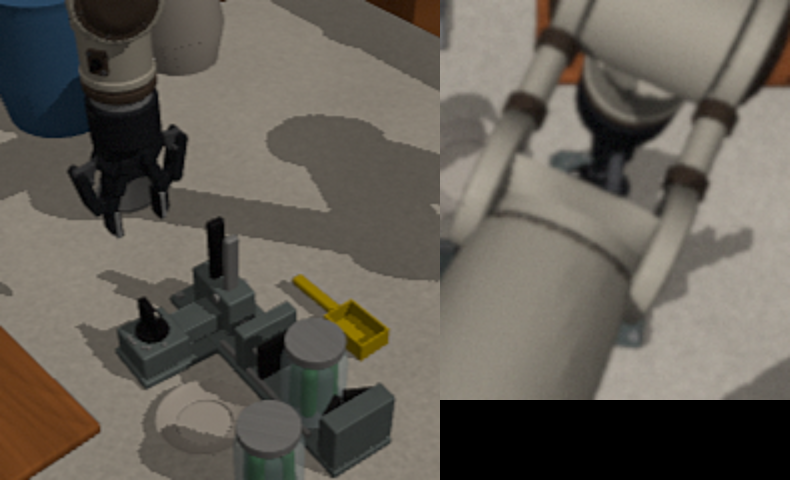

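The gripper hangs above the knob with the jaws across the bar, and the trigger and handle are clear. I descend and close.

```bash
python3 -m pendant '[{"xyz":[0,-0.05,3],"rotation":[0,0,0],"gripper":5},{"xyz":[0,0,3],"rotation":[0,0,0],"gripper":5},{"xyz":[0,0,3],"rotation":[0,0,0],"gripper":5},{"xyz":[0,0,2],"rotation":[0,0,0],"gripper":5},{"xyz":[0,0,1.6],"rotation":[0,0,0],"gripper":5},{"xyz":[0,0,1.6],"rotation":[0,0,0],"gripper":5},{"xyz":[0,0,0],"rotation":[0,0,0],"gripper":5},{"xyz":[0,0,0],"rotation":[0,0,0],"gripper":5},{"xyz":[0,0,0],"rotation":[0,0,0],"gripper":5},{"xyz":[0,0,0],"rotation":[0,0,0],"gripper":5}]'
python3 - <<'E'
from h import *
delta([.640,-.159,.085],-5.3)
cv2.imwrite('pics/s4.png',cv2.resize(cv2.convertScaleAbs(capture('scene')[160:270,180:290],alpha=1.6),(660,600) and None,fx=5.4,fy=5.4))
E
```

```text
time_s: 5.3
tool_pos: [0.6406, -0.1595, 0.0862]
orientation: [0.001, 0.739, 0.674, 0.0]
wrist_force: [-0.5, 0.2, 0.6]
gripper_width: 0.585
tcp [ 0.6406 -0.1595  0.0862] shift cm [ 0.05 -0.06  0.12] F [-0.5  0.2  0.6] w 0.585 t 5.3
jaw ang -5.23 z [ 1.1e-03 -5.0e-04 -1.0e+00]
rotvec deg [0.07 0.02 0.07]
```

View pics/s4.png

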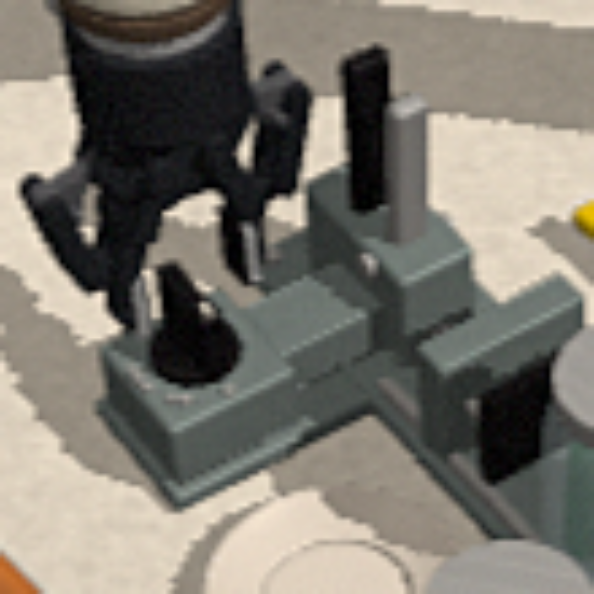

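```bash
python3 -m pendant '[{"xyz":[0,-0.05,0.1],"rotation":[0,0,0],"gripper":3},{"xyz":[0,0,0],"rotation":[0,0,0],"gripper":2},{"xyz":[0,0,0],"rotation":[0,0,0],"gripper":1.6},{"xyz":[0,0,0],"rotation":[0,0,0],"gripper":1.4},{"xyz":[0,0,0],"rotation":[0,0,0],"gripper":1.2},{"xyz":[0,0,0],"rotation":[0,0,0],"gripper":1.0},{"xyz":[0,0,0],"rotation":[0,0,0],"gripper":0.8},{"xyz":[0,0,0],"rotation":[0,0,0],"gripper":0.8},{"xyz":[0,0,0],"rotation":[0,0,0],"gripper":0.8},{"xyz":[0,0,0],"rotation":[0,0,0],"gripper":0.8}]'
python3 -c "
from h import *
delta([.640,-.159,.085],-5.3); print(sense()['torque'])"
```

```text
time_s: 6.6
tool_pos: [0.6395, -0.1593, 0.0846]
orientation: [-0.0, 0.739, 0.674, -0.0]
wrist_force: [-5.2, 0.7, 4.9]
gripper_width: 0.116
tcp [ 0.6395 -0.1593  0.0846] shift cm [ 0.03  0.05 -0.04] F [-5.2  0.7  4.9] w 0.116 t 6.6
jaw ang -5.24 z [-4.e-04  0.e+00 -1.e+00]
rotvec deg [-0.02  0.    0.06]
[ 0.13118539  0.83609397 -0.26361468]
```

```bash
python3 -m pendant '[{"xyz":[0,0,0],"rotation":[0,0,7.6],"gripper":0.8},{"xyz":[0,0,0],"rotation":[0,0,7.6],"gripper":0.8},{"xyz":[0,0,0],"rotation":[0,0,7.6],"gripper":0.8},{"xyz":[0,0,0],"rotation":[0,0,7.6],"gripper":0.8},{"xyz":[0,0,0],"rotation":[0,0,7.6],"gripper":0.8},{"xyz":[0,0,0],"rotation":[0,0,7.6],"gripper":0.8},{"xyz":[0,0,0],"rotation":[0,0,0],"gripper":0.8},{"xyz":[0,0,0],"rotation":[0,0,0],"gripper":0.8},{"xyz":[0,0,0],"rotation":[0,0,0],"gripper":0.8},{"xyz":[0,0,0],"rotation":[0,0,0],"gripper":0.8}]'
python3 - <<'E'
from h import *
delta([.640,-.159,.085],-51); print(sense()['torque'])
cv2.imwrite('pics/s5.png',cv2.resize(cv2.convertScaleAbs(capture('scene')[160:270,180:290],alpha=1.6),None,fx=5.4,fy=5.4))
E
```

```text
time_s: 7.85
tool_pos: [0.6417, -0.1606, 0.0847]
orientation: [0.002, 0.942, 0.336, 0.002]
wrist_force: [4.9, -3.2, -0.9]
gripper_width: 0.116
tcp [ 0.6417 -0.1606  0.0847] shift cm [-0.03 -0.23 -0.03] F [ 4.9 -3.2 -0.9] w 0.116 t 7.85
jaw ang -50.78 z [ 0.0053 -0.0027 -1.    ]
rotvec deg [ 0.31 -0.14  0.23]
[-0.54780929 -0.73521246 -0.10259539]
```

View pics/s5.png

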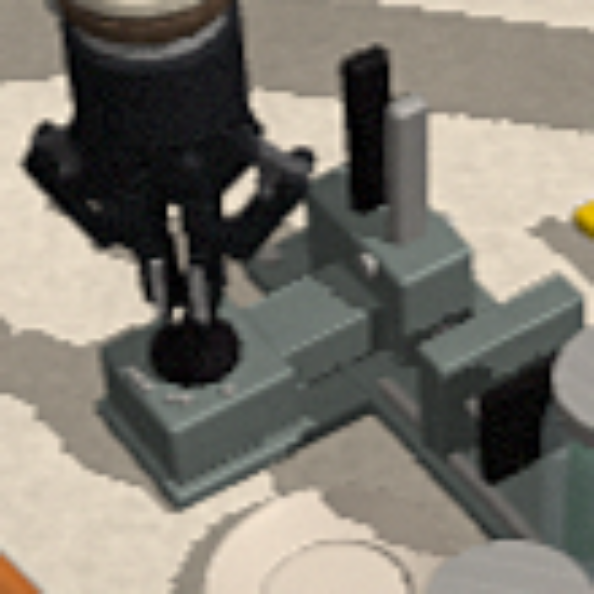

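```bash
python3 -m pendant '[{"xyz":[0,0,0],"rotation":[0,0,0],"gripper":3},{"xyz":[0,0,0],"rotation":[0,0,0],"gripper":5},{"xyz":[0,0,0],"rotation":[0,0,0],"gripper":5},{"xyz":[0,0,-1.5],"rotation":[0,0,0],"gripper":5},{"xyz":[0,0,-3],"rotation":[0,0,0],"gripper":5},{"xyz":[0,0,-3.5],"rotation":[0,0,0],"gripper":5},{"xyz":[0,0,-3.5],"rotation":[0,0,0],"gripper":5},{"xyz":[0,0,-3.5],"rotation":[0,0,0],"gripper":7.4},{"xyz":[0,0,0],"rotation":[0,0,8.9],"gripper":7.4},{"xyz":[0,0,0],"rotation":[0,0,8.9],"gripper":7.4}]'
python3 -m pendant '[{"xyz":[0,0,0],"rotation":[0,0,8.9],"gripper":7.4},{"xyz":[0,0,0],"rotation":[0,0,8.9],"gripper":7.4},{"xyz":[0,0,0],"rotation":[0,0,8.9],"gripper":7.4},{"xyz":[0,0,0],"rotation":[0,0,0],"gripper":7.4},{"xyz":[0,0,0],"rotation":[0,0,0],"gripper":7.4},{"xyz":[0,0,0],"rotation":[0,0,0],"gripper":7.4},{"xyz":[0,0,0],"rotation":[0,0,0],"gripper":7.4},{"xyz":[0,0,0],"rotation":[0,0,0],"gripper":7.4},{"xyz":[0,0,0],"rotation":[0,0,0],"gripper":7.4},{"xyz":[0,0,0],"rotation":[0,0,0],"gripper":7.4}]'
python3 - <<'E'
from h import *
delta([.5242,-.1604,.235],-95.3)
cv2.imwrite('pics/s6.png',cv2.resize(cv2.convertScaleAbs(capture('scene')[160:270,180:290],alpha=1.6),None,fx=5.4,fy=5.4))
E
```

```text
time_s: 9.15
tool_pos: [0.6402, -0.1595, 0.2367]
orientation: [0.001, 0.983, 0.183, 0.001]
wrist_force: [0.1, -0.1, -0.6]
gripper_width: 0.868
time_s: 10.4
tool_pos: [0.6396, -0.1593, 0.2344]
orientation: [-0.0, 0.999, -0.046, -0.0]
wrist_force: [-0.4, -0.1, -0.1]
gripper_width: 0.866
tcp [ 0.6396 -0.1593  0.2344] shift cm [-11.48   1.18  -0.06] F [-0.4 -0.1 -0.1] w 0.866 t 10.4
jaw ang -95.33 z [-0.  0. -1.]
rotvec deg [-0.    0.   -0.03]
```

View pics/s6.png

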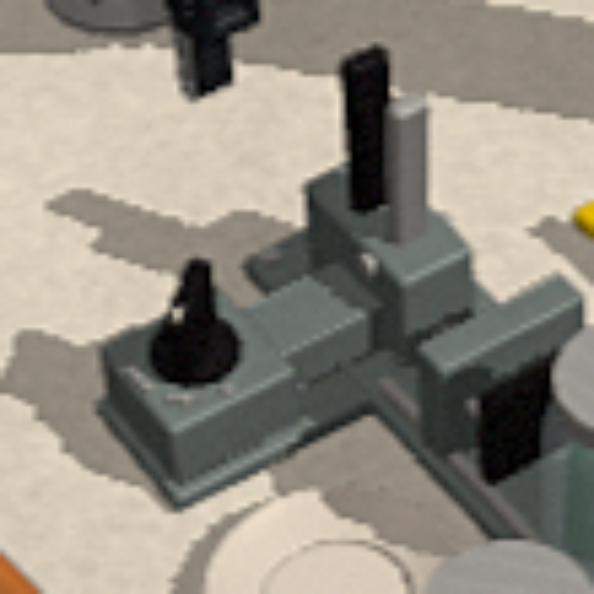

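```bash
python3 - <<'E'
from ov import *
P=[(bar(a),c) for a,c in ((.6,(0,0,255)),(.8,(0,255,0)),(1.0,(255,100,0)))]
# pointer end marks
P+=[([(12+22*np.cos(.8),-115-22*np.sin(.8),96)]*2,(255,0,255))]
draw('scene',P,(195,190,245,240),12,'pics/s7.png',2.2)
E
```

```text
(no output)
```

View pics/s7.png

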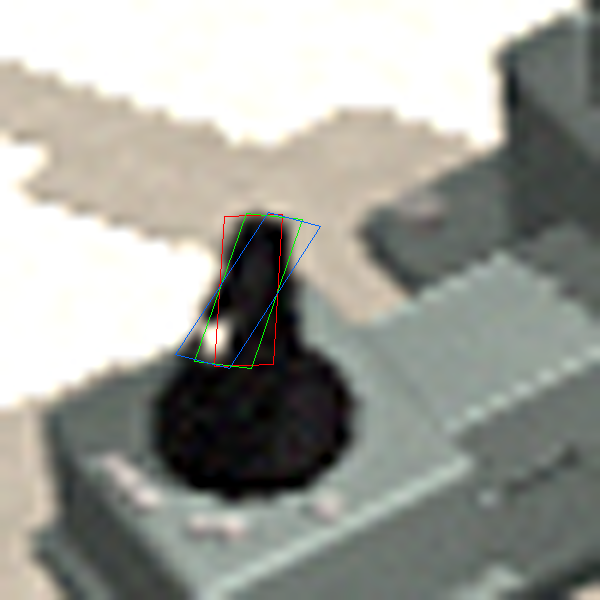

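The pointer at about (215,338) in the crop fits the 0.8 rad outline, so the knob is on two studs. Now I move to the trigger.

```bash
python3 -m pendant '[{"xyz":[-4,0.4,0],"rotation":[0,0,0],"gripper":7.4},{"xyz":[-4,0.4,0],"rotation":[0,0,0],"gripper":7.4},{"xyz":[-3.5,0.38,0],"rotation":[0,0,0],"gripper":7.4},{"xyz":[0,0,0],"rotation":[0,0,0],"gripper":7.4},{"xyz":[0,0,1.5],"rotation":[0,0,0],"gripper":7.4},{"xyz":[0,0,0.5],"rotation":[0,0,0],"gripper":7.4},{"xyz":[0,0,0],"rotation":[0,0,0],"gripper":7.4},{"xyz":[0,0,0],"rotation":[0,0,0],"gripper":7.4},{"xyz":[0,0,0],"rotation":[0,0,0],"gripper":7.4},{"xyz":[0,0,0],"rotation":[0,0,0],"gripper":7.4}]'
python3 - <<'E'
from h import *
delta([.5242,-.1604,.138],-95.3)
a=capture('scene')[130:300,180:350];cv2.imwrite('pics/s8.png',cv2.resize(cv2.convertScaleAbs(a,alpha=1.6),None,fx=3.5,fy=3.5))
cv2.imwrite('pics/t8.png',capture('top'))
E
```

```text
time_s: 11.75
tool_pos: [0.5242, -0.1604, 0.2147]
orientation: [0.0, 0.999, -0.047, 0.0]
wrist_force: [0.2, 0.3, -0.8]
gripper_width: 0.863
tcp [ 0.5242 -0.1604  0.2147] shift cm [-0.01 -0.    7.67] F [ 0.2  0.3 -0.8] w 0.863 t 11.75
jaw ang -95.34 z [ 5.e-04 -2.e-04 -1.e+00]
rotvec deg [ 0.01 -0.03 -0.04]
```

View pics/s8.png

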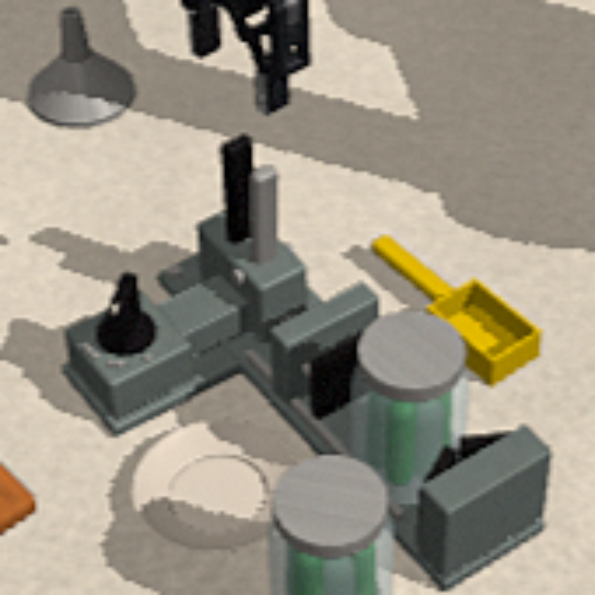

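View pics/t8.png

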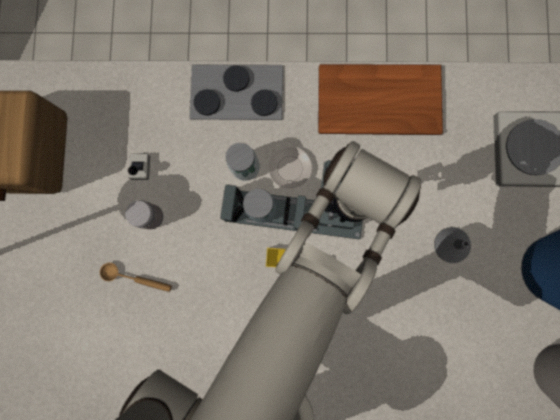

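```bash
python3 -m pendant '[{"xyz":[0,0,1.5],"rotation":[0,0,0],"gripper":7.4},{"xyz":[0,0,1.5],"rotation":[0,0,0],"gripper":7.4},{"xyz":[0,0,1.5],"rotation":[0,0,0],"gripper":7.4},{"xyz":[0,0,1.5],"rotation":[0,0,0],"gripper":7.4},{"xyz":[0,0,1.6],"rotation":[0,0,0],"gripper":7.4},{"xyz":[0,0,0],"rotation":[0,0,0],"gripper":7.4},{"xyz":[0,0,0],"rotation":[0,0,0],"gripper":7.4},{"xyz":[0,0,0],"rotation":[0,0,0],"gripper":7.4},{"xyz":[0,0,0],"rotation":[0,0,0],"gripper":7.4},{"xyz":[0,0,0],"rotation":[0,0,0],"gripper":7.4}]'
cat > look.py <<'E'
from h import *
import sys
n=sys.argv[1]
delta([.5242,-.1604,.138],-95.3)
a=capture('scene');b=capture('top')
cv2.imwrite(f'pics/raw_s{n}.png',a);cv2.imwrite(f'pics/raw_t{n}.png',b)
A=cv2.resize(cv2.convertScaleAbs(a[170:300,220:330],alpha=1.6),(440,520),interpolation=cv2.INTER_CUBIC)
B=cv2.resize(cv2.convertScaleAbs(b[170:245,215:305],alpha=2),(360,300),interpolation=cv2.INTER_CUBIC)
cv2.imwrite(f'pics/c{n}.png',cv2.hconcat([A,cv2.copyMakeBorder(B,0,220,0,0,0)]))
E
python3 look.py 10
```

```text
time_s: 13.1
tool_pos: [0.5242, -0.1605, 0.1387]
orientation: [0.0, 0.999, -0.047, 0.0]
wrist_force: [-0.4, -0.6, -0.1]
gripper_width: 0.867
tcp [ 0.5242 -0.1605  0.1387] shift cm [ 0.   -0.01  0.07] F [-0.4 -0.6 -0.1] w 0.867 t 13.1
jaw ang -95.34 z [ 4.e-04 -3.e-04 -1.e+00]
rotvec deg [ 0.02 -0.03 -0.04]
```

View pics/c10.png

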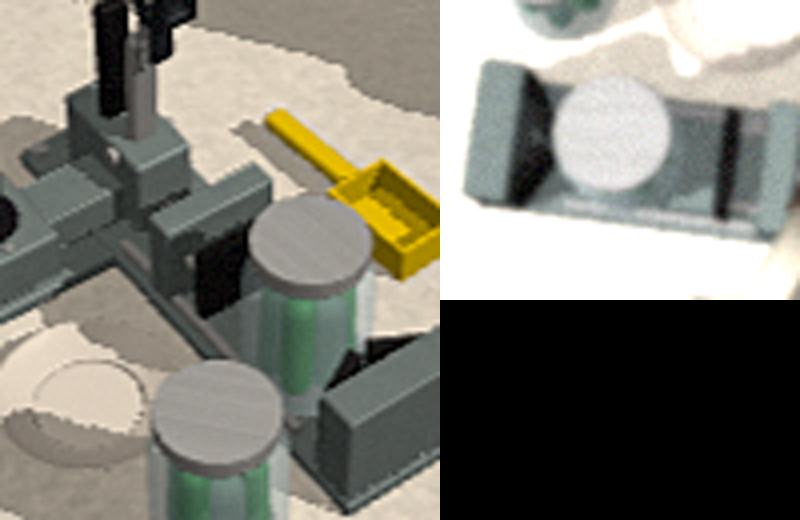

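```bash
python3 -m pendant '[{"xyz":[0,0,0.07],"rotation":[0,0,0],"gripper":5},{"xyz":[0,0,0],"rotation":[0,0,0],"gripper":4.4},{"xyz":[0,0,0],"rotation":[0,0,0],"gripper":3.8},{"xyz":[0,0,0],"rotation":[0,0,0],"gripper":3.4},{"xyz":[0,0,0],"rotation":[0,0,0],"gripper":3},{"xyz":[0,0,0],"rotation":[0,0,0],"gripper":2.6},{"xyz":[0,0,0],"rotation":[0,0,0],"gripper":2.6},{"xyz":[0,0,0],"rotation":[0,0,0],"gripper":2.6},{"xyz":[0,0,0],"rotation":[0,0,0],"gripper":2.6},{"xyz":[0,0,0],"rotation":[0,0,0],"gripper":2.6}]'
python3 look.py 11
```

```text
time_s: 14.45
tool_pos: [0.524, -0.1629, 0.1386]
orientation: [0.002, 0.999, -0.047, 0.0]
wrist_force: [-3.4, -6.4, 4.6]
gripper_width: 0.312
tcp [ 0.524  -0.1629  0.1386] shift cm [-0.01 -0.26  0.06] F [-3.4 -6.4  4.6] w 0.312 t 14.45
jaw ang -95.41 z [ 3.0e-04 -4.4e-03 -1.0e+00]
rotvec deg [ 0.25 -0.04 -0.11]
```

View pics/c11.png

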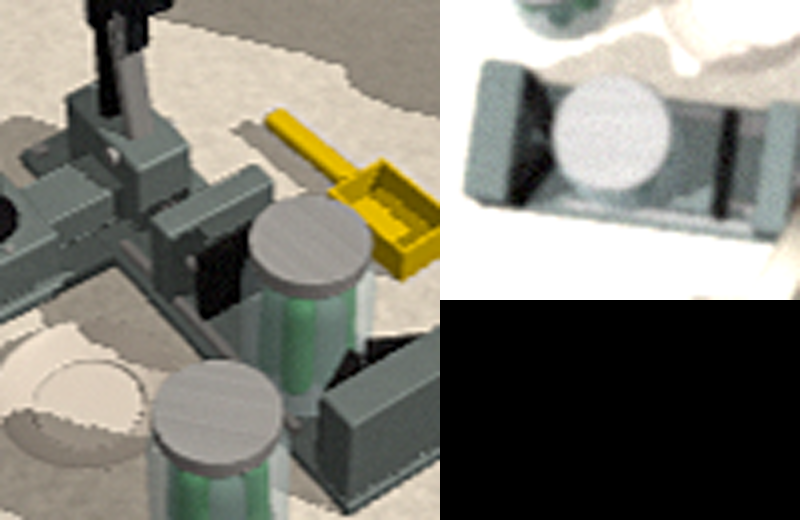

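```bash
cat > meas.py <<'E'
from h import *
from scipy.ndimage import map_coordinates
import sys
V=[0.5242573,-0.16043724,1.47817598]
def prof(im,z,ys,xs):
    X,Y=np.meshgrid(xs,ys); uv=proj('top',v2w(V,np.c_[X.ravel(),Y.ravel(),np.full(X.size,z)]))
    g=cv2.cvtColor(im,cv2.COLOR_BGR2GRAY).astype(float)
    return map_coordinates(g,[uv[:,1],uv[:,0]],order=3).reshape(X.shape).mean(0)
if __name__=="__main__":
    xs=np.arange(60,270,3)
    for n in sys.argv[1:]:
        im=cv2.imread(f'pics/raw_t{n}.png')
        print(n,'z76',list(zip(xs,prof(im,76,np.arange(-28,29,2),xs).round().astype(int))))
        print(n,'z87',list(zip(xs[:30],prof(im,87,np.arange(-36,37,2),xs[:30]).round().astype(int))))
E
python3 meas.py 10 11 | sed 's/np.int64//g'
```

```text
10 z76 [((60), (91)), ((63), (88)), ((66), (83)), ((69), (76)), ((72), (65)), ((75), (59)), ((78), (56)), ((81), (56)), ((84), (55)), ((87), (55)), ((90), (61)), ((93), (75)), ((96), (82)), ((99), (82)), ((102), (82)), ((105), (81)), ((108), (78)), ((111), (67)), ((114), (59)), ((117), (57)), ((120), (56)), ((123), (55)), ((126), (45)), ((129), (25)), ((132), (13)), ((135), (15)), ((138), (31)), ((141), (53)), ((144), (60)), ((147), (60)), ((150), (59)), ((153), (57)), ((156), (57)), ((159), (56)), ((162), (58)), ((165), (60)), ((168), (60)), ((171), (66)), ((174), (81)), ((177), (90)), ((180), (94)), ((183), (96)), ((186), (100)), ((189), (103)), ((192), (105)), ((195), (108)), ((198), (109)), ((201), (110)), ((204), (110)), ((207), (110)), ((210), (111)), ((213), (111)), ((216), (111)), ((219), (111)), ((222), (110)), ((225), (109)), ((228), (107)), ((231), (104)), ((234), (101)), ((237), (97)), ((240), (90)), ((243), (74)), ((246), (47)), ((249), (23)), ((252), (15)), ((255), (16)), ((258), (19)), ((261), (18)), ((264), (21)), ((267), (25))]
10 z87 [((60), (87)), ((63), (83)), ((6
[... 1209 characters left out ...]
9), (110)), ((222), (110)), ((225), (109)), ((228), (106)), ((231), (104)), ((234), (101)), ((237), (96)), ((240), (89)), ((243), (74)), ((246), (48)), ((249), (22)), ((252), (15)), ((255), (16)), ((258), (19)), ((261), (19)), ((264), (19)), ((267), (25))]
11 z87 [((60), (85)), ((63), (81)), ((66), (77)), ((69), (72)), ((72), (65)), ((75), (60)), ((78), (59)), ((81), (60)), ((84), (61)), ((87), (61)), ((90), (61)), ((93), (72)), ((96), (81)), ((99), (81)), ((102), (82)), ((105), (81)), ((108), (80)), ((111), (72)), ((114), (63)), ((117), (62)), ((120), (61)), ((123), (59)), ((126), (54)), ((129), (35)), ((132), (19)), ((135), (17)), ((138), (30)), ((141), (52)), ((144), (63)), ((147), (63))]
```

```bash
cat > m2.py <<'E'
from meas import *
def cross(xs,p,l,lo,hi,up):
    for i in range(len(xs)-1):
        if lo<=xs[i]<hi and ((p[i]<l<=p[i+1]) if up else (p[i]>=l>p[i+1])): return xs[i]+(l-p[i])/(p[i+1]-p[i])*(xs[1]-xs[0])
    return np.nan
def M(im):
    xs=np.arange(60,290,.5)
    p=prof(im,76,np.arange(-28,29,2),xs); q=prof(im,87,np.arange(-36,37,2),xs); r=prof(im,132,np.arange(-6,7,2),xs)
    i=np.argmin(np.where((xs>110)&(xs<175),p,999)); m=xs[i]
    pb=cross(xs,p,35,m-12,m,False); pf=cross(xs,p,35,m,m+12,True)
    jb=cross(xs,q,68,82,m,True); jf=cross(xs,q,70,jb+5,m,False)
    g=np.gradient(r); k=(xs>140)&(xs<210); lf=xs[k][np.argmax(g[k])]; k=(xs>225)&(xs<275); lb=xs[k][np.argmin(g[k])]
    return dict(jaw_b=jb,jaw_f=jf,pad_b=pb,pad_f=pf,lid_f=lf,lid_b=lb,gap=(pb-jf))
if __name__=="__main__":
    for n in sys.argv[1:]: print(n,{k:round(float(v),1) for k,v in M(cv2.imread(f'pics/raw_t{n}.png')).items()})
E
python3 m2.py 10 11
```

```text
10 {'jaw_b': 91.0, 'jaw_f': 110.2, 'pad_b': 127.6, 'pad_f': 138.5, 'lid_f': 168.5, 'lid_b': 238.0, 'gap': 17.4}
11 {'jaw_b': 92.1, 'jaw_f': 111.4, 'pad_b': 128.7, 'pad_f': 139.7, 'lid_f': 168.5, 'lid_b': 238.0, 'gap': 17.3}
```

```bash
python3 -m pendant '[{"xyz":[0,0.15,0],"rotation":[0,0,0],"gripper":7.4},{"xyz":[0,0,0],"rotation":[0,0,0],"gripper":7.4},{"xyz":[0,0,0],"rotation":[0,0,0],"gripper":7.4},{"xyz":[0,0,0],"rotation":[0,0,0],"gripper":7.4},{"xyz":[0,0,0],"rotation":[0,0,0],"gripper":7.4},{"xyz":[0,0,0],"rotation":[0,0,0],"gripper":2.6},{"xyz":[0,0,0],"rotation":[0,0,0],"gripper":2.6},{"xyz":[0,0,0],"rotation":[0,0,0],"gripper":2.6},{"xyz":[0,0,0],"rotation":[0,0,0],"gripper":2.6},{"xyz":[0,0,0],"rotation":[0,0,0],"gripper":2.6}]'
python3 look.py 12; python3 m2.py 12
```

```text
time_s: 15.8
tool_pos: [0.5243, -0.163, 0.1393]
orientation: [0.001, 0.999, -0.047, 0.001]
wrist_force: [-3.3, -2.0, 6.5]
gripper_width: 0.314
tcp [ 0.5243 -0.163   0.1393] shift cm [-0.04 -0.26  0.13] F [-3.3 -2.   6.5] w 0.314 t 15.8
jaw ang -95.39 z [ 0.0011 -0.002  -1.    ]
rotvec deg [ 0.11 -0.07 -0.09]
12 {'jaw_b': 98.3, 'jaw_f': 116.8, 'pad_b': 134.5, 'pad_f': 145.6, 'lid_f': 168.5, 'lid_b': 238.5, 'gap': 17.7}
```

```bash
python3 -m pendant '[{"xyz":[0,0,0],"rotation":[0,0,0],"gripper":7.4},{"xyz":[0,0,0],"rotation":[0,0,0],"gripper":7.4},{"xyz":[0,0,0],"rotation":[0,0,0],"gripper":7.4},{"xyz":[0,0,0],"rotation":[0,0,0],"gripper":7.4},{"xyz":[0,0,0],"rotation":[0,0,0],"gripper":7.4},{"xyz":[0,0,0],"rotation":[0,0,0],"gripper":2.6},{"xyz":[0,0,0],"rotation":[0,0,0],"gripper":2.6},{"xyz":[0,0,0],"rotation":[0,0,0],"gripper":2.6},{"xyz":[0,0,0],"rotation":[0,0,0],"gripper":2.6},{"xyz":[0,0,0],"rotation":[0,0,0],"gripper":2.6}]'
python3 -m pendant '[{"xyz":[0,0,0],"rotation":[0,0,0],"gripper":7.4},{"xyz":[0,0,0],"rotation":[0,0,0],"gripper":7.4},{"xyz":[0,0,0],"rotation":[0,0,0],"gripper":7.4},{"xyz":[0,0,0],"rotation":[0,0,0],"gripper":7.4},{"xyz":[0,0,0],"rotation":[0,0,0],"gripper":7.4},{"xyz":[0,0,0],"rotation":[0,0,0],"gripper":2.6},{"xyz":[0,0,0],"rotation":[0,0,0],"gripper":2.6},{"xyz":[0,0,0],"rotation":[0,0,0],"gripper":2.6},{"xyz":[0,0,0],"rotation":[0,0,0],"gripper":2.6},{"xyz":[0,0,0],"rotation":[0,0,0],"gripper":2.6}]'
python3 look.py 13; python3 m2.py 13
```

```text
time_s: 17.15
tool_pos: [0.5243, -0.163, 0.1393]
orientation: [0.001, 0.999, -0.047, 0.001]
wrist_force: [-3.1, -2.1, 7.3]
gripper_width: 0.318
time_s: 18.4
tool_pos: [0.5243, -0.163, 0.1393]
orientation: [0.001, 0.999, -0.047, 0.001]
wrist_force: [-3.3, -2.1, 6.7]
gripper_width: 0.315
tcp [ 0.5243 -0.163   0.1393] shift cm [-0.03 -0.26  0.13] F [-3.3 -2.1  6.7] w 0.315 t 18.4
jaw ang -95.39 z [ 0.0011 -0.0019 -1.    ]
rotvec deg [ 0.1  -0.07 -0.09]
13 {'jaw_b': 110.5, 'jaw_f': 125.0, 'pad_b': 145.9, 'pad_f': 158.0, 'lid_f': 168.5, 'lid_b': 238.0, 'gap': 21.0}
```

View pics/c13.png

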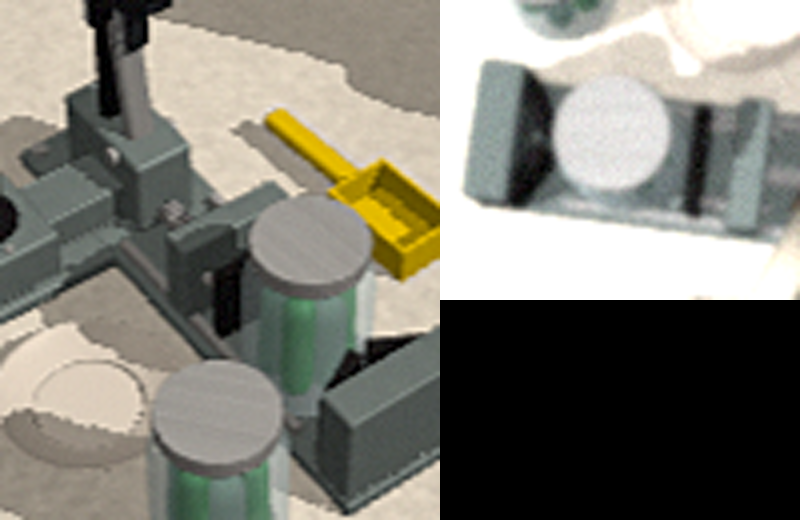

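```bash
python3 -m pendant '[{"xyz":[0,0,0],"rotation":[0,0,0],"gripper":7.4},{"xyz":[0,0,0],"rotation":[0,0,0],"gripper":7.4},{"xyz":[0,0,0],"rotation":[0,0,0],"gripper":7.4},{"xyz":[0,0,0],"rotation":[0,0,0],"gripper":7.4},{"xyz":[0,0,0],"rotation":[0,0,0],"gripper":7.4},{"xyz":[0,0,0],"rotation":[0,0,0],"gripper":2.6},{"xyz":[0,0,0],"rotation":[0,0,0],"gripper":2.6},{"xyz":[0,0,0],"rotation":[0,0,0],"gripper":2.6},{"xyz":[0,0,0],"rotation":[0,0,0],"gripper":2.6},{"xyz":[0,0,0],"rotation":[0,0,0],"gripper":2.6}]'
python3 look.py 14; python3 m2.py 14
```

```text
time_s: 19.75
tool_pos: [0.5243, -0.163, 0.1393]
orientation: [0.001, 0.999, -0.047, 0.001]
wrist_force: [-3.1, -2.3, 7.4]
gripper_width: 0.317
tcp [ 0.5243 -0.163   0.1393] shift cm [-0.03 -0.26  0.13] F [-3.1 -2.3  7.4] w 0.317 t 19.75
jaw ang -95.39 z [ 0.001  -0.0019 -1.    ]
rotvec deg [ 0.1  -0.07 -0.09]
14 {'jaw_b': 117.0, 'jaw_f': 124.8, 'pad_b': 150.3, 'pad_f': 162.3, 'lid_f': 168.5, 'lid_b': 238.5, 'gap': 25.5}
```

View pics/c14.png

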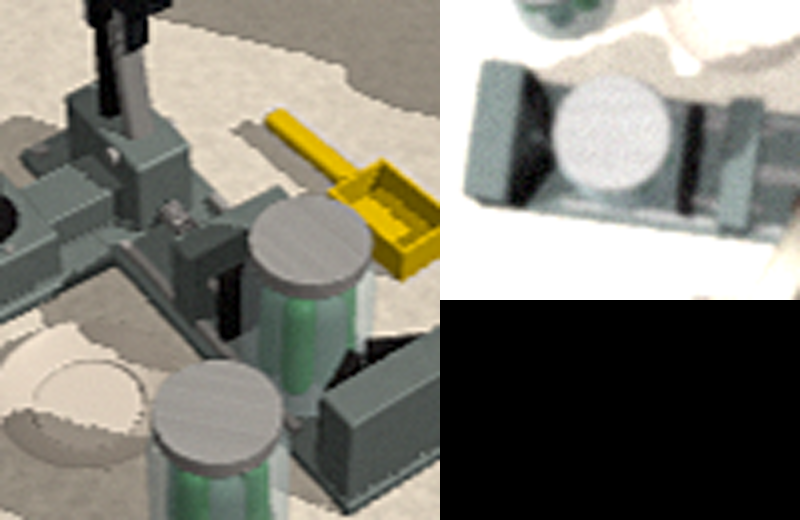

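```bash
python3 -m pendant '[{"xyz":[0,0,0],"rotation":[0,0,0],"gripper":7.4},{"xyz":[0,0,0],"rotation":[0,0,0],"gripper":7.4},{"xyz":[0,0,0],"rotation":[0,0,0],"gripper":7.4},{"xyz":[0,0,0],"rotation":[0,0,0],"gripper":7.4},{"xyz":[0,0,0],"rotation":[0,0,0],"gripper":7.4},{"xyz":[0,0,0],"rotation":[0,0,0],"gripper":2.6},{"xyz":[0,0,0],"rotation":[0,0,0],"gripper":2.6},{"xyz":[0,0,0],"rotation":[0,0,0],"gripper":2.6},{"xyz":[0,0,0],"rotation":[0,0,0],"gripper":2.6},{"xyz":[0,0,0],"rotation":[0,0,0],"gripper":2.6}]'
python3 look.py 15; python3 m2.py 15; python3 - <<'E'
from meas import *
xs=np.arange(220,262,3)
for n in (14,15): print(prof(cv2.imread(f'pics/raw_t{n}.png'),132,np.arange(-6,7,2),xs).round())
xs=np.arange(156,186,3)
for n in (14,15): print(prof(cv2.imread(f'pics/raw_t{n}.png'),132,np.arange(-6,7,2),xs).round())
E
```

```text
time_s: 21.1
tool_pos: [0.5243, -0.163, 0.1393]
orientation: [0.001, 0.999, -0.047, 0.001]
wrist_force: [-3.2, -2.5, 8.5]
gripper_width: 0.316
tcp [ 0.5243 -0.163   0.1393] shift cm [-0.03 -0.26  0.13] F [-3.2 -2.5  8.5] w 0.316 t 21.1
jaw ang -95.39 z [ 0.0011 -0.0019 -1.    ]
rotvec deg [ 0.1  -0.07 -0.09]
15 {'jaw_b': 123.3, 'jaw_f': 129.8, 'pad_b': 154.5, 'pad_f': 166.7, 'lid_f': 173.0, 'lid_b': 242.0, 'gap': 24.7}
[113. 113. 111. 113. 111.  99.  64.  27.  24.  30.  30.  26.  25.  32.]
[113. 112. 114. 112. 113. 113. 107.  80.  41.  30.  30.  24.  26.  33.]
[ 14.  38.  57.  59.  79. 105. 114. 115. 115. 115.]
[ 10.  11.  29.  51.  59.  64.  95. 110. 113. 114.]
```

View pics/c15.png

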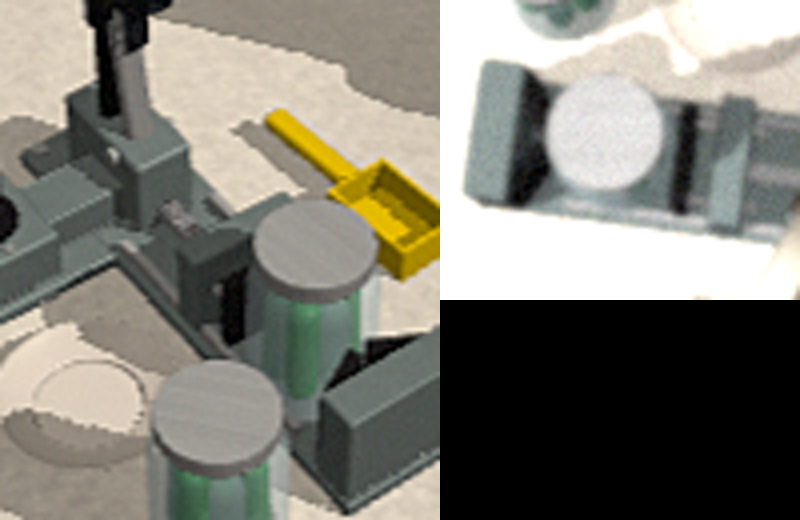

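```bash
python3 -m pendant '[{"xyz":[0,0,0],"rotation":[0,0,0],"gripper":7.4},{"xyz":[0,0,0],"rotation":[0,0,0],"gripper":7.4},{"xyz":[0,0,0],"rotation":[0,0,0],"gripper":7.4},{"xyz":[0,0,0],"rotation":[0,0,0],"gripper":7.4},{"xyz":[0,0,0],"rotation":[0,0,0],"gripper":7.4},{"xyz":[0,0,0],"rotation":[0,0,0],"gripper":2.6},{"xyz":[0,0,0],"rotation":[0,0,0],"gripper":2.6},{"xyz":[0,0,0],"rotation":[0,0,0],"gripper":2.6},{"xyz":[0,0,0],"rotation":[0,0,0],"gripper":2.6},{"xyz":[0,0,0],"rotation":[0,0,0],"gripper":2.6}]'
python3 look.py 16; python3 m2.py 16; python3 - <<'E'
from meas import *
xs=np.arange(220,262,3)
for n in (15,16): print(prof(cv2.imread(f'pics/raw_t{n}.png'),132,np.arange(-6,7,2),xs).round())
xs=np.arange(110,186,3)
for n in (14,15,16): print(prof(cv2.imread(f'pics/raw_t{n}.png'),76,np.arange(-28,29,2),xs).round().astype(int))
E
```

```text
time_s: 22.45
tool_pos: [0.5243, -0.163, 0.1394]
orientation: [0.001, 0.999, -0.047, 0.001]
wrist_force: [-2.4, -2.7, 7.6]
gripper_width: 0.316
tcp [ 0.5243 -0.163   0.1394] shift cm [-0.03 -0.26  0.14] F [-2.4 -2.7  7.6] w 0.316 t 22.45
jaw ang -95.39 z [ 0.0011 -0.0019 -1.    ]
rotvec deg [ 0.1  -0.07 -0.09]
16 {'jaw_b': 130.1, 'jaw_f': nan, 'pad_b': 154.6, 'pad_f': 166.9, 'lid_f': 173.0, 'lid_b': 242.0, 'gap': nan}
[113. 112. 114. 112. 113. 113. 107.  80.  41.  30.  30.  24.  26.  33.]
[114. 112. 114. 113. 112. 113. 106.  80.  41.  30.  31.  24.  26.  33.]
[ 57  54  63  76  75  72  71  69  64  58  57  56  54  43  23  12  13  25
  48  58  61  75  87  93  96 100]
[57 59 56 53 63 74 74 71 70 69 64 56 56 55 49 31 13 11 18 37 55 60 66 82
 90 93]
[58 59 60 59 56 50 59 71 71 70 68 65 60 55 50 32 15 10 16 36 54 60 66 82
 89 94]
```

View pics/c16.png

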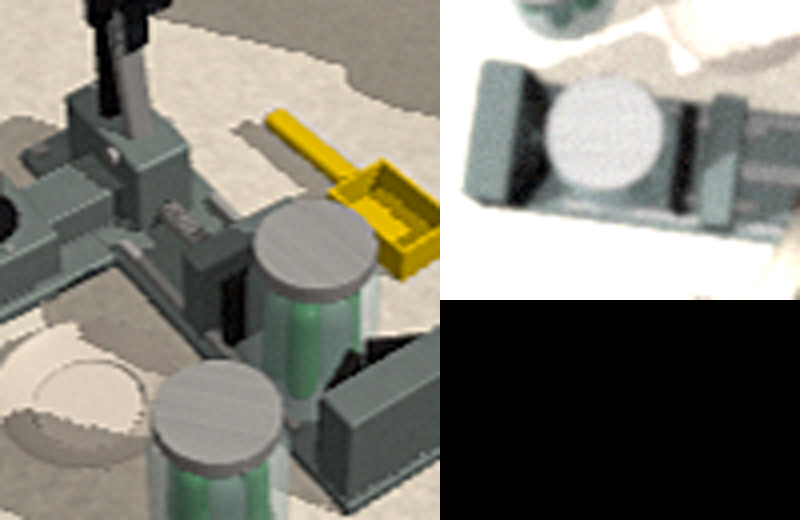

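```bash
python3 - <<'E'
import cv2
a=cv2.imread('pics/raw_s16.png');cv2.imwrite('pics/k16.png',cv2.resize(cv2.convertScaleAbs(a[120:270,180:330],alpha=1.8),(600,600),interpolation=cv2.INTER_CUBIC))
E
```

```text
(no output)
```

View pics/k16.png

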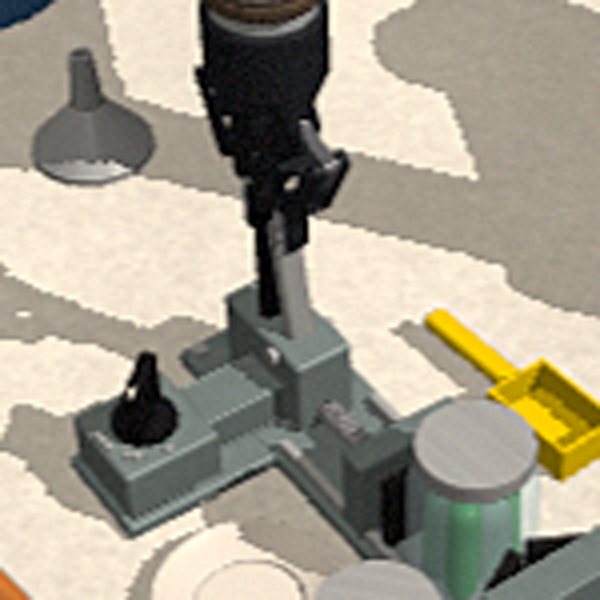

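The knob, around (145,400), still points to two studs. The trigger, around (290,280), is squeezed against the handle between the fingers. The jar stands upright and is clamped, so I hand in.

```bash
python3 -c "
from station import *
print(hand_in())"
```

```text
the job is handed in; nothing more can be done
None
```

I turned the knob to two studs, pumped the trigger through seven strokes, and handed in at about 22.5 s with the fingers still holding the trigger squeezed. No verdict was reported.

- **Knob:** I turned it by 45.6°. The pointer fitted the 0.8 rad outline in the picture taken before pumping, and the last picture shows it still there.
- **Feed:** The first stroke moved the jaw about 1 mm, and each of the other six about 6 mm.
- **Jar:** In the sixth stroke the jar slid about 4 mm. In the seventh it did not move, so it is seated against the fixed jaw, and it looks upright.
- **Pad:** I estimate it is pushed in about 8.5 to 9.5 mm. The edge positions in the picture and the stroke count gave slightly different values. My front-edge reading for the jaw block failed in the later pictures because of a shadow, so I used its rear edge instead.
- **Trigger:** The fingers read about 27 mm open. The same reading was about 2 mm low on the knob bar, which fits the 30 mm of a full squeeze.

I could not measure the contact forces on the jar, the fixed jaw or the trigger directly. The wrist force stayed below 10 N in every reading I took, and I saw nothing else displaced in the pictures, though I did not measure the bystanders.

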